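# Tip the tile moulds onto their backs

### The arm

A 6-joint arm with a two-finger parallel gripper is mounted at the origin on the work surface. World frame = base frame: x ahead of the robot, y to its left, z up, the work surface at z = 0. Lengths are in m, angles in rad, forces in N, time in s.
With the tool pointing down it reaches from about 0.35 to 0.975 m from the base axis. Payload 17.4 kg.
Tool frame: the origin (TCP) lies midway between the tips of the shut fingers; the grasp point (between the pads) lies 19 mm behind it; z points along the fingers, y is the direction in which the jaws open and shut (so a half turn about z gives the same grasp; the last joint's range is limited). The gripper opens to 85 mm and grips with 20 to 120 N. Pads are 22 mm wide; open, the fingers measure 114 mm over their backs; the gripper's body (76 mm by 85 mm) begins 54 mm behind the grasp point. The pads swing forward as they close: fully open they stand 13 mm farther back than shut.
Start: joints at [-1.369, 0.116, 1.442, -0, 1.584, -0.038], TCP at [0.16, -0.656, 0.231] pointing down, gripper open.
Joint ranges: [-2.83, 2.83], [-0.83, 2.19], [0.07, 2.5], [-1.14, 4.28], [0.01, 3], [-2.97, 2.97]. Speed limits (rad/s): [1.89, 1.89, 2.22, 3.14, 3.14, 3.14].

### API

Orientations are given as a rotation vector (axis times angle).
In Python, from workcell import sense, vision, robot gives the robot as it stands.
- The arm moves only by the tool jog_arm, never from a script. Its argument "rows" is a list of rows, each a list of 6 numbers: the shift along the tool's x, y, z as a fraction of full scale, then the turn, a rotation vector about the tool's x, y, z as a fraction of full scale. A call has 1 to 5 rows; each row is the pose to reach, as a shift and turn from the pose commanded when the call began, along the tool's axes at that moment, turning the shorter way round; what a row does not reach only later rows make up. Full scale, the value 1, is 100 mm for a shift and pi rad for a turn. A row lasts 1/8 s, in which the tool goes at most 62.5 mm and 10.7 degrees, less where a joint would pass 70% of its speed; a pose out of reach is approached as far as the arm can. A call with a number of a shift or a turn outside -1 to 1 is refused whole. A call with a gripper value outside its range is refused whole. "jaw" is the gripper command: -1 is shut, 1 is fully open, values between are in proportion, set as the call begins (left out, the last holds). The fingers move at their own pace and stop on an object; the grip force is fixed at half the most. Time passes only in rows, so rows that repeat a pose let the fingers close. It gives the time, the measured TCP pose, the force and the opening at its end, in the units of the state.
- sense(): the state, without advancing time (a new reading comes with each control period).
- vision.camera(name): name is "scene" or "top" or "wrist"; returns (picture, depth): 480x640x3 uint8, red, green, blue; 480x640 float32, m along the optical axis (not along the pixel's ray), 0 where there is no reading.
- vision.camera_params(name): a dict with "mtx" (3x3 intrinsics, pixels), "k1" (the pictures are not rectified: a ray, as slopes to the right and down, at radius r is drawn at 1 + k1 r^2 times it, then the intrinsics apply), "camera_from_world" (4x4, takes a point from world to camera coordinates). Camera axes: x right, y up, looking along -z (the intrinsics and any distortion apply to the point x, -y, -z); pixel columns grow to the right and rows downward; lengths in m; the calibration is good to about 2 mm. A picture is of the moment at which its call begins: read the wrist's pose just before it. camera_params takes no time and is no camera call; for the wrist camera it gives the pose at the moment of the call.
- robot.job_done(): hands the job in, once; it reports no verdict.
The state is a dict: "t": time; "q": joint angles; "joint_velocities": joint speeds; "joint_efforts": joint torques, N m; "tcp_pos": TCP position; "tcp_rot": TCP orientation; "contact_force": force on the tool from outside, world axes, zero at the start; "wrist_torque": the same for the moment, N m; "gripper_width": finger opening in m.
Only numpy, scipy, OpenCV 4.12 (cv2) and the standard library are available. Lean on these libraries where they do the work, as an engineer would, in place of code of your own. Each camera call takes 0.05 s, during which the arm holds its last target.

### The job

The two wooden tile moulds have been standing on edge to dry. Without gripping, lifting or dragging them, gently push each one near its top, on the hollow side, so that it tips over where it stands and lies flat on its back on its own cork mat with the hollow facing up, ready for clay. Leave the tub, the jar and the bowl where they are.

Things in the scene. Friction and masses are not known exactly. Their poses are not given: they have to be found in the camera images.
- mould_flower: Loose wooden press mould with a carved flower, starting upright: 130 mm tall (own z, up), 120 mm wide (own y), 40 mm thick (own x). Origin: centre of the bottom face it stands on. Own +x points out of the hollow front: light wood border 22 mm wide round a recess 20 mm deep. Own -x is the flat dark wood back; from above the top edge is light on the hollow side, dark on the back side.
- mould_flower_center (a point): Centre of the flower mould: half its height, width and thickness (65 mm above the mat's top while it stands, 20 mm when it lies flat).
- mould_flower_heel (a point): Middle of the back bottom edge of the flower mould, about which it tips; it stays down on the mat all through a proper tip. Leant back about 15 degrees the mould passes its balance and falls onto its back by itself; 1 to 2 N near the top of the hollow side starts it (mould about 374 g, give or take 30%).
- mat_flower: Cork mat of the flower mould, fixed to the table, 240 mm (own x) by 180 mm (own y), 10 mm thick; origin at the centre of its underside, on the table (z = 0). The mould stands near its +x end with its back towards the rest of the mat.
- mould_leaf: Loose wooden press mould with a carved leaf, starting upright: 115 mm tall (own z, up), 105 mm wide (own y), 36 mm thick (own x). Origin: centre of the bottom face it stands on. Own +x points out of the hollow front: light wood border 19 mm wide round a recess 18 mm deep. Own -x is the flat dark wood back; from above the top edge is light on the hollow side, dark on the back side.
- mould_leaf_center (a point): Centre of the leaf mould: half its height, width and thickness (57.5 mm above the mat's top while it stands, 18 mm when it lies flat).
- mould_leaf_heel (a point): Middle of the back bottom edge of the leaf mould, about which it tips; it stays down on the mat all through a proper tip. Leant back about 15 degrees the mould passes its balance and falls onto its back by itself; 1 to 2 N near the top of the hollow side starts it (mould about 261 g, give or take 30%).
- mat_leaf: Cork mat of the leaf mould, fixed to the table, 240 mm (own x) by 180 mm (own y), 10 mm thick; origin at the centre of its underside, on the table (z = 0). The mould stands near its +x end with its back towards the rest of the mat.
- tub: White plastic tub, open, 72 mm across the rim, 65 mm tall, loose, a bystander. Origin: centre of its underside.
- jar: Amber glass jar with a blue cap, 60 mm across, 85 mm tall, loose, a bystander. Origin: centre of its underside.
- bowl: White ceramic bowl, 140 mm across the rim, 65 mm tall, loose, a bystander. Origin: centre of its underside.
There are look-alikes about, which are no part of the job. Leave any green look-alike of the mould_leaf alone.

How it is judged:
At the end, for the whole second after the job is handed in: Each mould lies flat on its back on its own mat, hollow up (within 7 degrees of level, at the height of resting on the mat within 6 mm), its centre within 55 mm of the mat's centre along the mat and 35 mm across it, and is at rest (angle between each of mould_flower, mould_leaf's own x axis and vertical below 0.12 rad and x of mould_flower_center in the frame of mat_flower between -0.055 and 0.055 m and y of mould_flower_center in the frame of mat_flower between -0.035 and 0.035 m and height (world z) of mould_flower_center between 0.024 and 0.036 m and linear speed of each of mould_flower, mould_leaf below 0.02 m/s and x of mould_leaf_center in the frame of mat_leaf between -0.055 and 0.055 m and y of mould_leaf_center in the frame of mat_leaf between -0.035 and 0.035 m and height (world z) of mould_leaf_center between 0.022 and 0.034 m); the robot touches nothing.
It fails at once if a mould is lifted off its bottom edge, or toppled onto its hollow face (its back bottom edge rises 25 mm or more) (height (world z) of any of mould_flower_heel, mould_leaf_heel above 0.035 m).
It fails at once if a mould is carried or shoved along instead of tipped where it stands (its back bottom edge ends up more than 60 mm away) (distance of any of mould_flower_heel, mould_leaf_heel from where it was at the start of the episode above 0.06 m).
It fails at once if a mould is gripped or rammed (more than 30 N between it and the fingers) (contact force between the fingers and mould_flower above 30 N or contact force between the fingers and mould_leaf above 30 N).
It fails at once if the tub, the jar or the bowl is disturbed (moved more than 20 mm or tipped) (distance of any of tub, jar, bowl from where it was at the start of the episode above 0.02 m or angle between any of tub, jar, bowl's own z axis and vertical above 0.35 rad).
It also fails if it takes over 48 s, if anything falls off the work surface, if the arm or the gripper's body presses on something with over 40 N, if the wrist force passes 120 N, or if a joint passes its speed limit or range.

## Working session

There is one attempt and no reset: what is moved stays moved. The work goes in short steps, Python scripts to look and compute and a tool call to move; the robot and the scene stay as the last step left them, time stands still between calls to the robot, and variables do not carry over. Pictures are saved under pics/ and viewed, and the job is handed in when it is done.

Besides the shell and the picture viewer there is one more tool, called after ">>>" as a command line: name --pt "numbers of a row" for each row, then --argument value for the rest. jog_arm: Moves the arm, as the interface text tells. Its arguments: {"type":"object","properties":{"rows":{"type":"array"},"jaw":{"type":"number"}},"required":["rows"]}

```bash
mkdir -p pics; ls
python3 - <<'E'
from workcell import sense, vision, robot
import cv2
s=sense();print({k:(v if not hasattr(v,'round') else v) for k,v in s.items()})
for n in ["scene","top"]:
    im,d=vision.camera(n);cv2.imwrite(f"pics/{n}0.png",im[:,:,::-1]);import numpy as np;np.savez(f"{n}0.npz",im=im,d=d);print(n,vision.camera_params(n))
E
```

```text
pics
{'t': 0.0, 'q': array([-1.36877831e+00,  1.16464924e-01,  1.44227496e+00, -2.54041732e-05,
        1.58398482e+00, -3.78032165e-02]), 'joint_velocities': array([-0.00061306, -0.00208018,  0.00041137,  0.0010408 ,  0.00096161,
        0.00194137]), 'joint_efforts': array([ 9.56355616e-04, -7.31990504e+01, -6.32485843e+01, -3.28332050e-06,
        6.36701719e-03,  5.43854003e-05]), 'tcp_pos': array([ 0.16027557, -0.65549797,  0.23057035]), 'tcp_rot': array([-3.11791591e+00, -3.75672981e-01,  1.85541940e-04]), 'contact_force': array([-0.09339655,  0.00168347,  0.25698707]), 'wrist_torque': array([-0.02025699, -0.013602  ,  0.05143936]), 'gripper_width': 0.08589759551745131}
scene {'mtx': array([[506.2897434,   0.       , 317.9546617],
       [  0.       , 506.2897434, 247.7886113],
       [  0.       ,   0.       ,   1.       ]]), 'k1': -0.061053959766569195, 'camera_from_world': array([[ 0.76085499,  0.64887538,  0.00777323, -0.38218356],
       [-0.51090004,  0.591597  ,  0.62369394,  0.33621107],
       [ 0.40010102, -0.478512  ,  0.78162999, -1.73442079],
       [ 0.        ,  0.        ,  0.        ,  1.        ]])}
top {'mtx': array([[508.55965473,   0.        , 325.48712177],
       [  0.        , 508.55965473, 242.92446836],
       [  0.        ,   0.        ,   1.        ]]), 'k1': -0.002152182978364774, 'camera_from_world': array([[-0.02755201, -0.99909241, -0.03248442, -0.07057013],
       [ 0.99628634, -0.03009753,  0.08067017, -0.60710468],
       [-0.08157465, -0.03014115,  0.99621137, -1.27600542],
       [ 0.        ,  0.        ,  0.        ,  1.        ]])}
```

View pics/scene0.png

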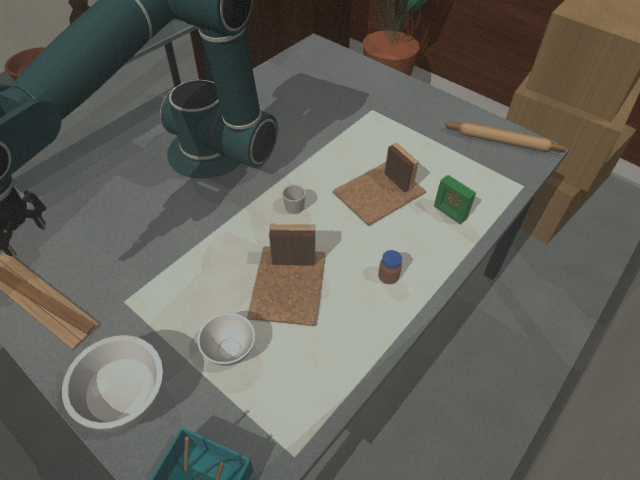

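View pics/top0.png

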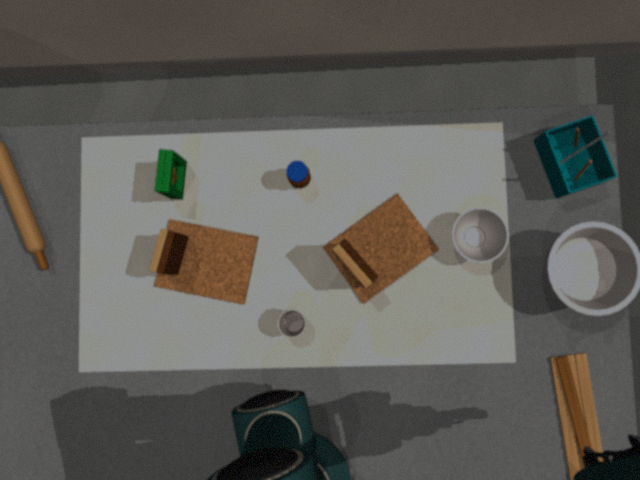

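Scene picture: two dark-backed wooden moulds on mats (scene px (293,245) and (401,168); top px (354,263) and (168,252)). The look-alike is the green mould (scene (455,199), top (171,174)). Tub (top (292,323)), jar (298,174), bowl (481,236). The two wooden ones on cork are my choices; next a close crop and measurements.

```bash
cat > h.py <<'E'
import numpy as np, cv2
from workcell import vision
def ray(n,uv,P=None):
    P=P or vision.camera_params(n); K=P["mtx"];k=P["k1"]
    uv=np.atleast_2d(np.array(uv,float))
    d=np.array([k,0,0,0,0.])
    x=cv2.undistortPoints(uv[:,None],K,d)[:,0]
    T=P["camera_from_world"];R=T[:3,:3];c=-R.T@T[:3,3]
    r=np.c_[x[:,0],-x[:,1],-np.ones(len(x))]@R
    return c,r
def onz(n,uv,z,P=None):
    c,r=ray(n,uv,P); s=(z-c[2])/r[:,2]
    return c+r*s[:,None]
def ondepth(n,uv,d,P=None):
    c,r=ray(n,uv,P); dd=np.array([d[int(round(v)),int(round(u))] for u,v in np.atleast_2d(uv)])
    return c+r*dd[:,None]
def proj(n,p,P=None):
    P=P or vision.camera_params(n);T=P["camera_from_world"]
    q=np.atleast_2d(p)@T[:3,:3].T+T[:3,3]
    x=np.c_[q[:,0]/-q[:,2],-q[:,1]/-q[:,2]]; r2=(x**2).sum(1,keepdims=True);x=x*(1+P["k1"]*r2)
    return x@P["mtx"][:2,:2].T+P["mtx"][:2,2]
E
python3 - <<'E'
from h import *
z=np.load("top0.npz");im=z["im"];d=z["d"]
# mat corners by eye-ish: colour mask
hsv=cv2.cvtColor(im,cv2.COLOR_RGB2HSV)
m=((hsv[:,:,0]<20)&(hsv[:,:,1]>90)).astype(np.uint8)
m[:,:140]=0;m[:130]=0;m[320:]=0;m[:,450:]=0
m=cv2.morphologyEx(m,cv2.MORPH_CLOSE,np.ones((7,7)))
cs,_=cv2.findContours(m,cv2.RETR_EXTERNAL,cv2.CHAIN_APPROX_NONE)
for c in cs:
    if cv2.contourArea(c)<2000: continue
    r=cv2.minAreaRect(c);print(r); ap=cv2.approxPolyDP(c,4,True)[:,0];print(ap.tolist());print(onz("top",ap,0.01).round(3).tolist())
a=cv2.resize(im[200:320,140:270],None,fx=5,fy=5,interpolation=cv2.INTER_CUBIC)
b=cv2.resize(im[190:310,310:440],None,fx=5,fy=5,interpolation=cv2.INTER_CUBIC)
cv2.imwrite("pics/a.png",a[:,:,::-1]);cv2.imwrite("pics/b.png",b[:,:,::-1])
E
```

```text
((201.8312225341797, 260.26025390625), (99.99482727050781, 68.79824829101562), 11.592175483703613)
[[169, 220], [149, 269], [156, 272], [155, 285], [243, 303], [257, 238]]
[[0.678, 0.32, 0.01], [0.552, 0.373, 0.01], [0.543, 0.355, 0.01], [0.51, 0.357, 0.01], [0.457, 0.129, 0.01], [0.624, 0.09, 0.01]]
((380.4288330078125, 247.63404846191406), (69.50968170166016, 93.11976623535156), 54.544525146484375)
[[398, 195], [324, 246], [363, 302], [437, 249]]
[[0.725, -0.279, 0.01], [0.598, -0.084, 0.01], [0.452, -0.179, 0.01], [0.582, -0.373, 0.01]]
```

View pics/a.png

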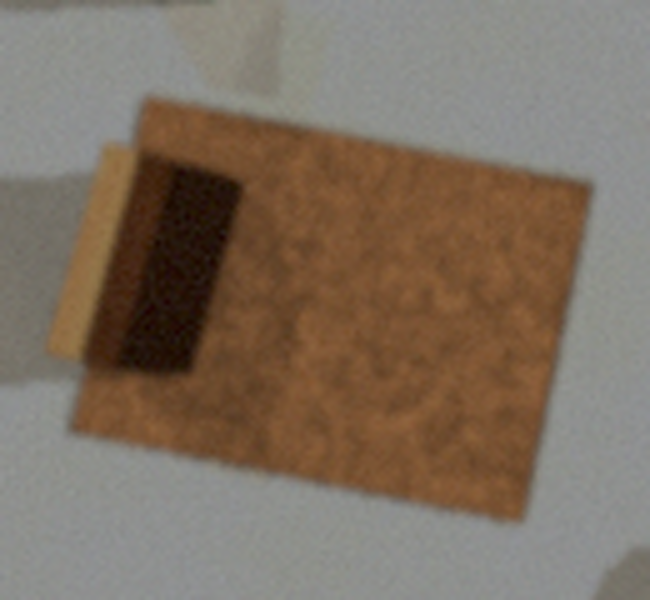

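View pics/b.png

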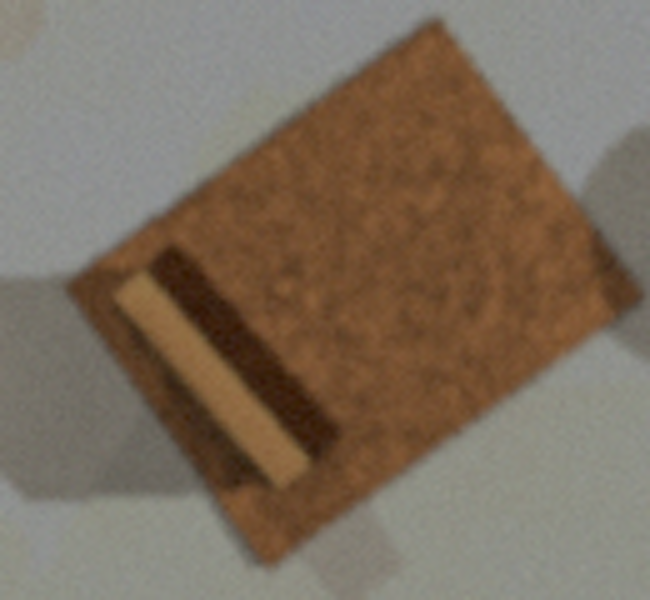

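Crops: a = leaf mould candidate (top edge light strip at crop (105,145)-(50,350)), b = flower candidate (light strip (115,295)-(275,490)); both have light hollow side away from the mat. Check sizes.

Run:
```python
from h import *
def L(a,o): return np.array(a,float)/5+np.array(o)
# a leaf: front-left.. order: front p1, front p2, back p1, back p2
for nm,pts,mat,o,h in [("leaf",[(105,145),(50,350),(177,162),(120,370)],[(148,98),(70,430),(593,185),(522,520)],(140,200),.125),
                 ("flower",[(115,295),(275,490),(177,247),(342,435)],[(68,288),(268,565),(438,18),(640,298)],(310,190),.140)]:
    p=onz("top",L(pts,o),h); m=onz("top",L(mat,o),.01)
    print(nm,p.round(4).tolist()); print(" w",np.linalg.norm(p[0]-p[1]),np.linalg.norm(p[2]-p[3]),"t",np.linalg.norm(p[0]-p[2]),np.linalg.norm(p[1]-p[3]))
    mc=m.mean(0); ax=(m[0]+m[1]-m[2]-m[3]);ax/=np.linalg.norm(ax)
    wd=p[1]-p[0]+p[3]-p[2]; 
    n=np.array([-wd[1],wd[0],0]);n/=np.linalg.norm(n); n*=np.sign(n@ax)
    pc=p.mean(0)
    print(" matc",mc.round(4),"sides",[np.linalg.norm(m[i]-m[j]).round(3) for i,j in ((0,1),(2,3),(0,2),(1,3))],"yaw mat",np.degrees(np.arctan2(ax[1],ax[0])),"yaw mould",np.degrees(np.arctan2(n[1],n[0])))
    print(" mould c",pc.round(4),"rel mat along/across",(pc-mc)@ax,(pc-mc)@np.array([-ax[1],ax[0],0]))
z=np.load("top0.npz");d=z["d"]
for uv in [(160,250),(352,266)]: print(ondepth("top",[uv],d))
for nm,uv in [("tub",(292,323)),("jar",(298,174)),("bowl",(481,236)),("green",(165,172))]: print(nm,onz("top",[uv],.08 if nm!="bowl" else .065))
```

```text
leaf [[0.6417, 0.3003, 0.125], [0.5447, 0.3268, 0.125], [0.6324, 0.2657, 0.125], [0.5343, 0.2933, 0.125]]
 w 0.10054421293995117 0.1019922224848399 t 0.03587895385848293 0.03513094241494937
 matc [0.567  0.2224 0.01  ] sides [np.float64(0.177), np.float64(0.176), np.float64(0.239), np.float64(0.241)] yaw mat 77.30944050192626 yaw mould 74.50328410815406
 mould c [0.5883 0.2965 0.125 ] rel mat along/across 0.0770179779769653 -0.004399855216771076
flower [[0.5806, -0.1087, 0.14], [0.4884, -0.1797, 0.14], [0.6021, -0.1381, 0.14], [0.5128, -0.2114, 0.14]]
 w 0.11638284316272918 0.11549060790412126 t 0.03644630385072389 0.03997199110900704
 matc [ 0.5879 -0.2291  0.01  ] sides [np.float64(0.175), np.float64(0.177), np.float64(0.237), np.float64(0.235)] yaw mat 124.20494949257605 yaw mould 128.50858390525326
 mould c [ 0.546  -0.1595  0.14  ] rel mat along/across 0.08117593472234076 -0.004462743761984182
[[0.59152007 0.30285634 0.12485326]]
[[ 0.53986233 -0.15142051  0.14098131]]
tub [[ 0.40845631 -0.0034603   0.08      ]]
jar [[ 0.77330959 -0.02647037  0.08      ]]
bowl [[ 0.60691261 -0.47109468  0.065     ]]
green [[0.78995958 0.30621643 0.08      ]]
```

Sizes agree: a measured 101 mm wide (105 given), 36 mm thick, so it is the leaf; b measured 116 mm wide (120 given), about 38 mm thick, so it is the flower. The depth heights (125 and 141 mm) fit too. I'll push with the shut fingers along tool -x, starting with the flower. Moving over at safe height first.

>>> jog_arm --pt "0.92 -0.93 0 0 0 0" --pt "0.92 -0.93 0 0 0 0" --pt "0.92 -0.93 0 0 0 0" --jaw -1

```text
t: 0.48
tcp_pos: [0.2291, -0.5411, 0.2316]
tcp_rot: [3.118, 0.38, 0.001]
contact_force: [-0.7, -0.1, 0.6]
gripper_width: 0.0324
```

>>> jog_arm --pt "0.92 -0.93 0 0 0 0" --pt "0.92 -0.93 0 0 0 0" --pt "0.92 -0.93 0 0 0 0"

```text
t: 0.85
tcp_pos: [0.2961, -0.4295, 0.2316]
tcp_rot: [3.118, 0.38, 0.001]
contact_force: [-0.2, -0.9, -0.8]
gripper_width: -0.0002
```

>>> jog_arm --pt "0.92 -0.93 0 0 0 0" --pt "0.92 -0.93 0 0 0 0" --pt "0.92 -0.93 0 0 0 0"

```text
t: 1.23
tcp_pos: [0.3634, -0.3177, 0.2315]
tcp_rot: [3.118, 0.38, 0.0]
contact_force: [-0.6, -0.8, 0.3]
gripper_width: -0.0003
```

>>> jog_arm --pt "0.92 -0.93 0 0 0 0" --pt "0.92 -0.93 0 0 0 0" --pt "0.92 -0.93 0 0 0 0"

```text
t: 1.6
tcp_pos: [0.4307, -0.2057, 0.2312]
tcp_rot: [-3.118, -0.38, 0.0]
contact_force: [0.2, -0.4, -0.1]
gripper_width: 0.0001
```

>>> jog_arm --pt "0.9 -0.91 0 0 0 0" --pt "0.9 -0.91 0 0 0 0" --pt "0.9 -0.91 0 0 0 0"

```text
t: 1.98
tcp_pos: [0.4965, -0.0962, 0.2308]
tcp_rot: [-3.118, -0.38, 0.001]
contact_force: [-0.9, -0.4, 0.8]
gripper_width: 0.0001
```

>>> jog_arm --pt "0 0 0 0 0 -0.32" --pt "0 0 0 0 0 -0.32" --pt "0 0 0 0 0 -0.32" --pt "0 0 0 0 0 -0.32" --pt "0 0 0 0 0 -0.32"

```text
t: 2.6
tcp_pos: [0.495, -0.0996, 0.2311]
tcp_rot: [2.609, 1.75, -0.001]
contact_force: [0.6, 0.3, -0.2]
gripper_width: 0.0003
```

>>> jog_arm --pt "0 0 0 0 0 -0.317" --pt "0 0 0 0 0 -0.317" --pt "0 0 0 0 0 -0.317" --pt "0 0 0 0 0 -0.317" --pt "0 0 0 0 0 -0.317"

```text
t: 3.22
tcp_pos: [0.495, -0.0996, 0.2311]
tcp_rot: [-1.537, -2.74, 0.001]
contact_force: [-0.5, 0.1, 0.8]
gripper_width: -0.0002
```

>>> jog_arm --pt "0 0 0 0 0 -0.02" --pt "0 0 0.5 0 0 -0.02" --pt "0 0 0.8 0 0 -0.02" --pt "0 0 0.8 0 0 -0.02"

```text
t: 3.72
tcp_pos: [0.4941, -0.0989, 0.1493]
tcp_rot: [-1.457, -2.779, 0.002]
contact_force: [0.4, 0.6, 0.5]
gripper_width: -0.0002
```

Run:
```python
from h import *
from workcell import sense
import scipy.spatial.transform as t
s=sense();R=t.Rotation.from_rotvec(s["tcp_rot"]).as_matrix();p=s["tcp_pos"]
print(s["t"],p,"yaw",np.degrees(np.arctan2(R[1,0],R[0,0])))
f=np.array([.546,-.1595,.13]);n=np.array([np.cos(np.radians(128.5)),np.sin(np.radians(128.5)),0]);f=f+.02*n
print("tool offset to face centre mm",(R.T@(f-p)*1000).round(1))
for n_ in["scene","wrist","top"]:
  im,d=vision.camera(n_);cv2.imwrite(f"pics/{n_}1.png",im[:,:,::-1])
```

```text
3.725 [ 0.4941056  -0.09890468  0.14928499] yaw 124.66017581055193
tool offset to face centre mm [-59.5   6.9  19.1]
```

View pics/scene1.png

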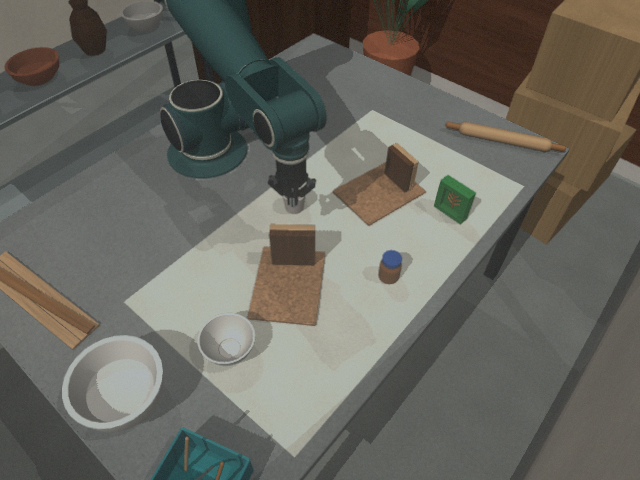

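View pics/wrist1.png

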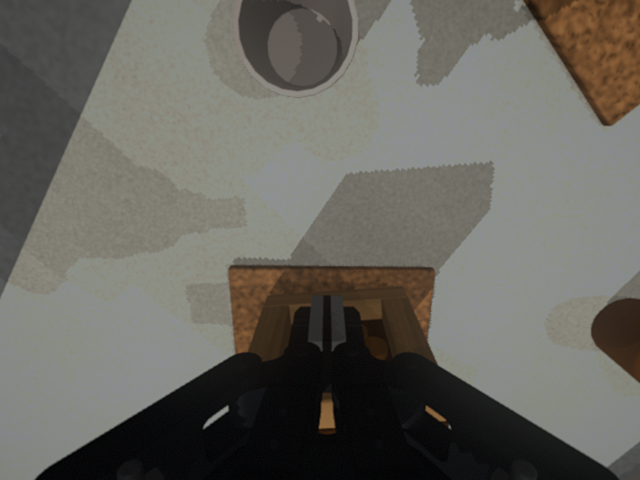

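Wrist view: the shut fingers face the hollow front, with the mould in the middle of its mat edge. The scene view shows nothing has shifted. I'll descend, centre and then approach.

>>> jog_arm --pt "0 0.07 0.26 0 0 -0.012" --pt "0 0.07 0.26 0 0 -0.012" --pt "-0.15 0.07 0.26 0 0 -0.012" --pt "-0.3 0.07 0.26 0 0 -0.012" --pt "-0.3 0.07 0.26 0 0 -0.012"

```text
t: 4.5
tcp_pos: [0.5188, -0.119, 0.1258]
tcp_rot: [1.405, 2.809, 0.0]
contact_force: [0.0, -0.1, -0.1]
gripper_width: -0.0002
```

>>> jog_arm --pt "-0.04 0 0 0 0 0" --pt "-0.08 0 0 0 0 0" --pt "-0.12 0 0 0 0 0" --pt "-0.16 0 0 0 0 0" --pt "-0.2 0 0 0 0 0"

```text
t: 5.12
tcp_pos: [0.5303, -0.134, 0.1253]
tcp_rot: [-1.403, -2.811, -0.0]
contact_force: [-0.4, 0.3, 1.2]
gripper_width: -0.0
```

>>> jog_arm --pt "-0.04 0 0 0 0 0" --pt "-0.08 0 0 0 0 0" --pt "-0.12 0 0 0 0 0" --pt "-0.16 0 0 0 0 0" --pt "-0.2 0 0 0 0 0"

```text
t: 5.75
tcp_pos: [0.5423, -0.15, 0.1253]
tcp_rot: [-1.404, -2.811, 0.0]
contact_force: [-0.6, 0.1, -0.6]
gripper_width: 0.0001
```

Run:
```python
from h import *
im,d=vision.camera("scene");cv2.imwrite("pics/scene2.png",cv2.resize(im[120:360,180:500],None,fx=2.5,fy=2.5)[:,:,::-1])
```

```text
(no output)
```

View pics/scene2.png

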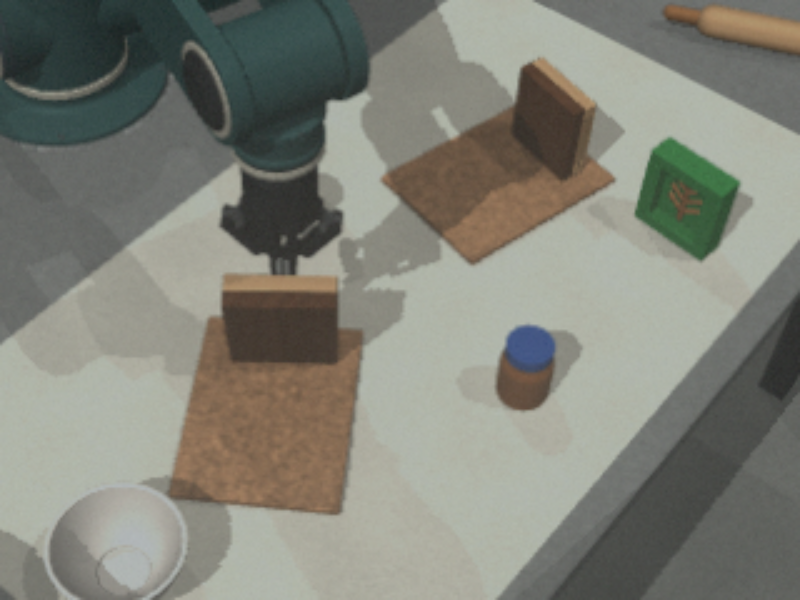

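The crop shows the flower mould starting to lean back, with its heel still in place at crop row 360. I'll keep pushing slowly.

>>> jog_arm --pt "-0.04 0 0 0 0 0" --pt "-0.08 0 0 0 0 0" --pt "-0.12 0 0 0 0 0" --pt "-0.16 0 0 0 0 0" --pt "-0.2 0 0 0 0 0"

```text
t: 6.42
tcp_pos: [0.5543, -0.166, 0.1253]
tcp_rot: [-1.404, -2.811, 0.0]
contact_force: [-0.6, -0.4, 0.4]
gripper_width: -0.0001
```

Run:
```python
from h import *
im,d=vision.camera("scene");cv2.imwrite("pics/scene3.png",cv2.resize(im[120:360,180:500],None,fx=2.5,fy=2.5)[:,:,::-1])
```

```text
(no output)
```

View pics/scene3.png

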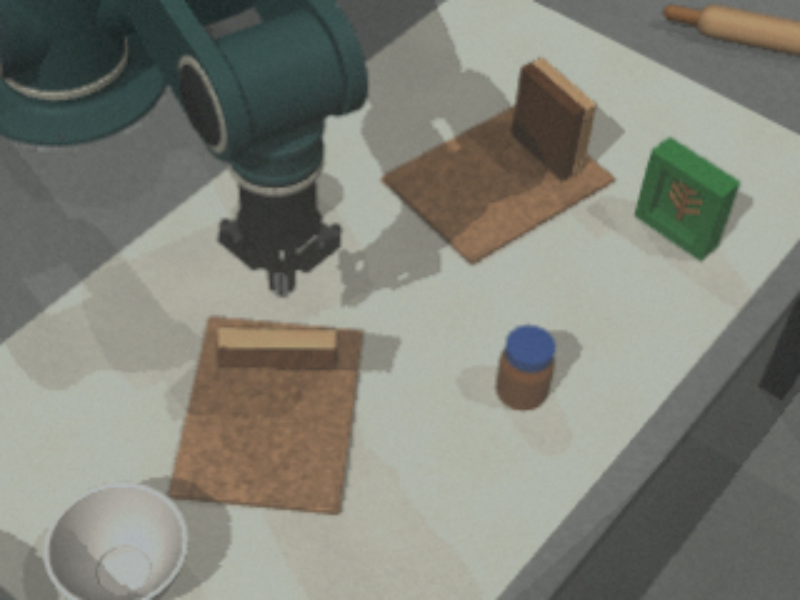

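The flower mould has passed its balance and is falling by itself. Next I'll raise the arm and look.

>>> jog_arm --pt "0 0 -0.3 0 0 0" --pt "0 0 -0.7 0 0 0" --pt "0 0 -1 0 0 0" --pt "0 0 -1 0 0 0"

```text
t: 6.98
tcp_pos: [0.5549, -0.166, 0.228]
tcp_rot: [1.402, 2.807, 0.001]
contact_force: [0.3, 0.3, -0.6]
gripper_width: -0.0002
```

Run:
```python
from h import *
from workcell import sense
import scipy.spatial.transform as t
im,d=vision.camera("scene");cv2.imwrite("pics/scene4.png",cv2.resize(im[120:360,180:500],None,fx=2.5,fy=2.5)[:,:,::-1])
s=sense();R=t.Rotation.from_rotvec(s["tcp_rot"]).as_matrix();p=s["tcp_pos"]
yaw=np.degrees(np.arctan2(R[1,0],R[0,0]))
n=np.array([np.cos(np.radians(74.5)),np.sin(np.radians(74.5)),0]);c=np.array([.5883,.2965,.231])
tg=c+n*(.018+.06)
print(s["t"],p,yaw,"target",tg,"tool delta mm",(R.T@(tg-p)*1000).round(),"turn",-(74.5-yaw)/180)
```

```text
7.025 [ 0.5544467  -0.16587866  0.22607726] 126.92923471608971 target [0.60914459 0.37166318 0.231     ] tool delta mm [397. 367.  -5.] turn 0.2912735262004984
```

View pics/scene4.png

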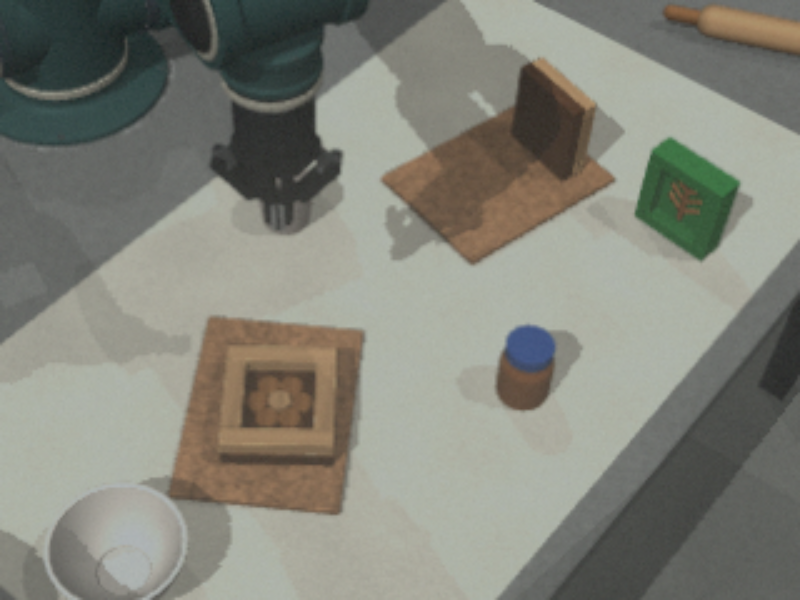

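The flower mould lies flat, hollow up, centred on its mat at crop (278,400). On to the leaf mould.

>>> jog_arm --pt "0.99 0.92 -0.02 0 0 0" --pt "0.99 0.92 -0.02 0 0 0" --pt "0.99 0.92 -0.02 0 0 0"

```text
t: 7.4
tcp_pos: [0.568, -0.0284, 0.2261]
tcp_rot: [-1.398, -2.811, 0.0]
contact_force: [-0.1, -0.6, -0.6]
gripper_width: -0.0005
```

>>> jog_arm --pt "0.99 0.92 0 0 0 0" --pt "0.99 0.92 0 0 0 0" --pt "0.99 0.92 0 0 0 0"

```text
t: 7.78
tcp_pos: [0.582, 0.1055, 0.2259]
tcp_rot: [-1.399, -2.811, 0.001]
contact_force: [0.2, -1.2, 0.4]
gripper_width: -0.0001
```

>>> jog_arm --pt "0.99 0.92 0 0 0 0" --pt "0.99 0.92 0 0 0 0" --pt "0.99 0.92 0 0 0 0"

```text
t: 8.15
tcp_pos: [0.5963, 0.2393, 0.2258]
tcp_rot: [-1.4, -2.811, 0.002]
contact_force: [0.1, -0.5, -0.9]
gripper_width: -0.0001
```

>>> jog_arm --pt "0.99 0.92 0 0 0 0" --pt "0.99 0.92 0 0 0 0" --pt "0.99 0.92 0 0 0 0"

```text
t: 8.52
tcp_pos: [0.6106, 0.3733, 0.2257]
tcp_rot: [-1.401, -2.811, 0.002]
contact_force: [0.1, -0.1, -0.1]
gripper_width: -0.0002
```

>>> jog_arm --pt "0 0 0 0 0 0.285" --pt "0 0 0 0 0 0.285" --pt "0 0 0 0 0 0.285" --pt "0 0 0 0 0 0.285" --pt "0 0 0 0 0 0.285"

```text
t: 9.15
tcp_pos: [0.6111, 0.3696, 0.2269]
tcp_rot: [2.488, 1.917, -0.001]
contact_force: [0.7, -0.8, -0.2]
gripper_width: 0.0002
```

```bash
cat > st.py <<'E'
from h import *
from workcell import sense
import scipy.spatial.transform as t
s=sense();R=t.Rotation.from_rotvec(s["tcp_rot"]).as_matrix();p=s["tcp_pos"]
yaw=np.degrees(np.arctan2(R[1,0],R[0,0]))
n=np.array([np.cos(np.radians(74.5)),np.sin(np.radians(74.5)),0]);c=np.array([.5883,.2965,.110])
tg=c+n*.018
print(s["t"],p,yaw,"tool delta mm to face",(R.T@(tg-p)*1000).round(1),"turn",-(74.5-yaw)/180)
E
python3 st.py
python3 - <<'E'
from h import *
im,d=vision.camera("wrist");cv2.imwrite("pics/wrist5.png",im[:,:,::-1])
im,d=vision.camera("scene");cv2.imwrite("pics/scene5.png",cv2.resize(im[120:360,180:500],None,fx=2.5,fy=2.5)[:,:,::-1])
E
```

```text
9.15 [0.61105262 0.36956527 0.22686444] 75.22439227430057 tool delta mm to face [-58.3  -3.1 116.9] turn 0.004024401523892054
```

View pics/wrist5.png

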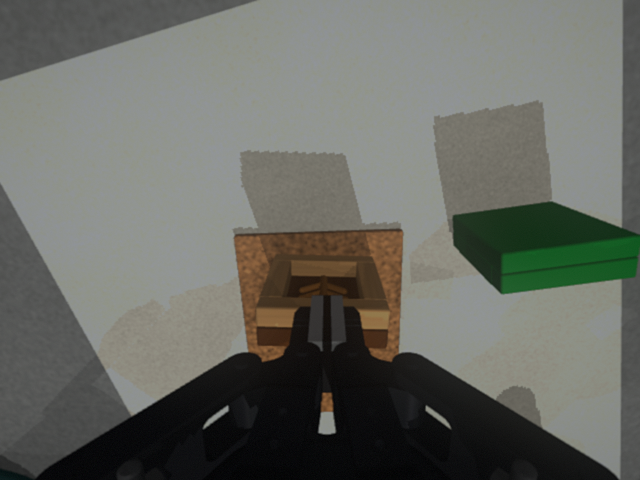

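View pics/scene5.png

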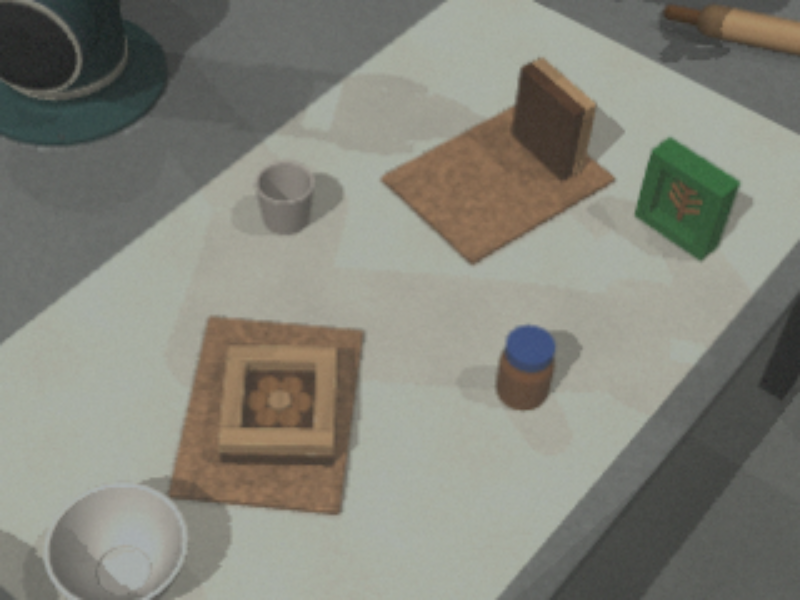

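The wrist view shows the fingers in front of the leaf mould's hollow (leaf carving at (322,285)), and the green look-alike is off to the right at (545,245). Descending, then pushing.

>>> jog_arm --pt "0 0 0.5 0 0 0" --pt "0 -0.03 1 0 0 0" --pt "0 -0.03 1 0 0 0" --pt "0 -0.03 1 0 0 0"

```text
t: 9.75
tcp_pos: [0.6084, 0.3723, 0.1297]
tcp_rot: [2.48, 1.927, 0.003]
contact_force: [-0.1, -0.2, 0.4]
gripper_width: -0.0002
```

>>> jog_arm --pt "0 0 0.16 0 0 0" --pt "-0.1 0 0.16 0 0 0" --pt "-0.25 0 0.16 0 0 0" --pt "-0.35 0 0.16 0 0 0"

```text
t: 10.25
tcp_pos: [0.5987, 0.3376, 0.1119]
tcp_rot: [2.482, 1.926, 0.001]
contact_force: [-0.0, 0.1, -0.0]
gripper_width: -0.0001
```

```bash
python3 st.py
```

```text
10.25 [0.5986919  0.33757219 0.11189836] 75.61091491054526 tool delta mm to face [-24.4   0.5   1.9] turn 0.006171749503029231
```

>>> jog_arm --pt "-0.04 0 0 0 0 0" --pt "-0.08 0 0 0 0 0" --pt "-0.12 0 0 0 0 0" --pt "-0.16 0 0 0 0 0" --pt "-0.2 0 0 0 0 0"

```text
t: 10.88
tcp_pos: [0.5938, 0.3192, 0.1113]
tcp_rot: [-2.482, -1.926, -0.0]
contact_force: [0.5, -0.8, 0.9]
gripper_width: -0.0
```

>>> jog_arm --pt "-0.04 0 0 0 0 0" --pt "-0.08 0 0 0 0 0" --pt "-0.12 0 0 0 0 0" --pt "-0.16 0 0 0 0 0" --pt "-0.2 0 0 0 0 0"

```text
t: 11.5
tcp_pos: [0.5888, 0.2997, 0.1113]
tcp_rot: [2.482, 1.926, 0.0]
contact_force: [0.2, 0.7, 0.1]
gripper_width: 0.0003
```

Run:
```python
from h import *
im,d=vision.camera("scene");cv2.imwrite("pics/scene6.png",cv2.resize(im[120:360,180:500],None,fx=2.5,fy=2.5)[:,:,::-1])
```

```text
(no output)
```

View pics/scene6.png

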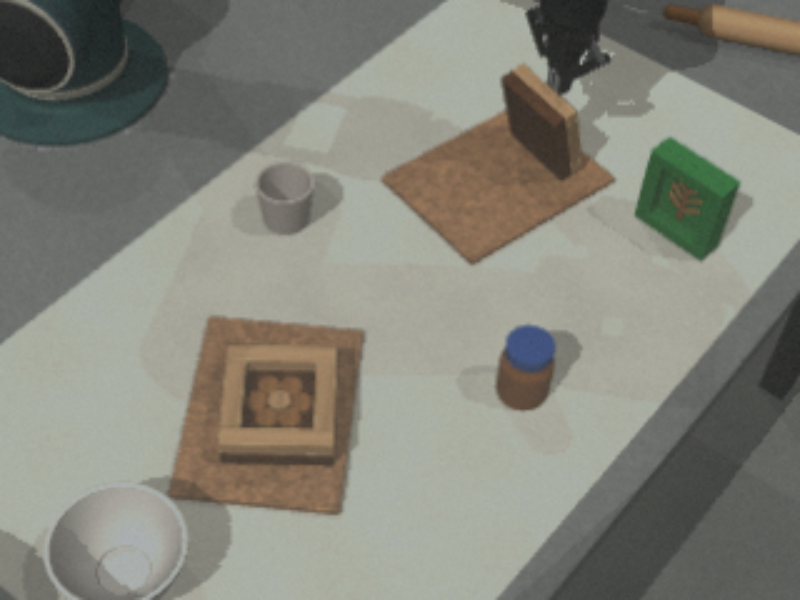

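The leaf mould is leaning (top edge now at crop (540,95)) and its heel hasn't moved. I'll continue.

>>> jog_arm --pt "-0.04 0 0 0 0 0" --pt "-0.08 0 0 0 0 0" --pt "-0.12 0 0 0 0 0" --pt "-0.16 0 0 0 0 0" --pt "-0.2 0 0 0 0 0"

```text
t: 12.18
tcp_pos: [0.5838, 0.2803, 0.1113]
tcp_rot: [2.482, 1.926, 0.0]
contact_force: [0.9, -0.1, -0.1]
gripper_width: -0.0001
```

Run:
```python
from h import *
im,d=vision.camera("scene");cv2.imwrite("pics/scene7.png",cv2.resize(im[120:360,180:500],None,fx=2.5,fy=2.5)[:,:,::-1])
```

```text
(no output)
```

View pics/scene7.png

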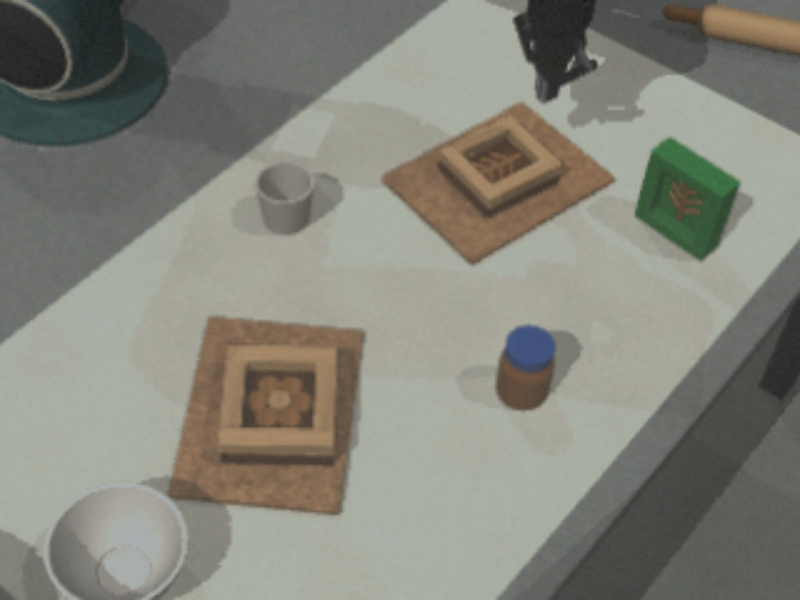

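The leaf mould is down, hollow up, at crop (500,162). I'll raise the arm clear and check the positions from above.

>>> jog_arm --pt "0 0 -0.4 0 0 0" --pt "0.3 0 -0.8 0 0 0" --pt "0.8 0 -1 0 0 0" --pt "0.8 0 -1 0 0 0" --pt "0.8 0 -1 0 0 0"

```text
t: 12.85
tcp_pos: [0.6035, 0.3578, 0.2105]
tcp_rot: [2.482, 1.927, -0.002]
contact_force: [0.4, 0.8, -0.6]
gripper_width: 0.0002
```

>>> jog_arm --pt "0.4 0 -0.3 0 0 0" --pt "0.4 0 -0.5 0 0 0" --pt "0.4 0 -0.5 0 0 0" --pt "0.4 0 -0.5 0 0 0"

```text
t: 13.35
tcp_pos: [0.6135, 0.3957, 0.2602]
tcp_rot: [-2.483, -1.925, 0.002]
contact_force: [-1.3, -0.1, -0.5]
gripper_width: 0.0001
```

Run:
```python
from h import *
im,d=vision.camera("top");np.savez("top8.npz",im=im,d=d);cv2.imwrite("pics/top8.png",im[:,:,::-1])
a=cv2.resize(im[200:320,140:270],None,fx=3,fy=3,interpolation=cv2.INTER_CUBIC)
b=cv2.resize(im[190:310,310:440],None,fx=3,fy=3,interpolation=cv2.INTER_CUBIC)
cv2.imwrite("pics/ab8.png",np.hstack([a,b])[:,:,::-1])
```

```text
(no output)
```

View pics/top8.png

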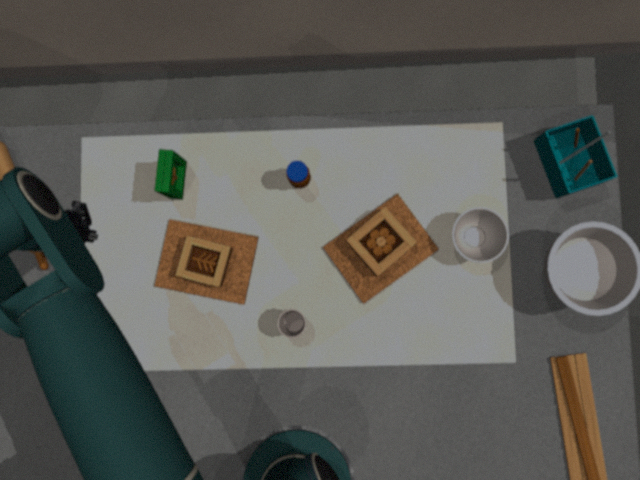

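View pics/ab8.png

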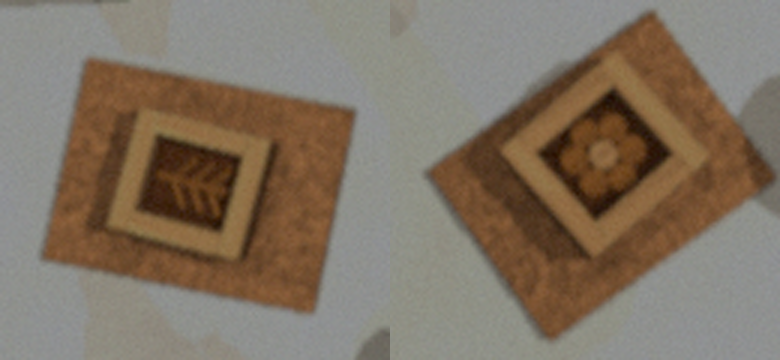

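Run:
```python
from h import *
d=np.load("top8.npz")["d"]
for nm,pts,o,h,mc,yaw in [("leaf",[(135,110),(272,142),(238,258),(108,228)],(140,200),.046,(.567,.2224),77.3),("flower",[(612-390,52),(710-390,158),(597-390,258),(502-390,150)],(310,190),.05,(.5879,-.2291),124.2)]:
    uv=np.array(pts)/3+np.array(o); p=onz("top",uv,h); c=p.mean(0); a=np.radians(yaw);e=c[:2]-mc
    print(nm,c.round(4),"sides",[np.linalg.norm(p[i]-p[i-1]).round(3) for i in range(4)],"along",e@[np.cos(a),np.sin(a)],"across",e@[-np.sin(a),np.cos(a)])
    cc=uv.mean(0); q=ondepth("top",(cc+(uv-cc)*.85),d); print(" rim z",q[:,2].round(4))
```

```text
leaf [0.5655 0.2223 0.046 ] sides [np.float64(0.102), np.float64(0.12), np.float64(0.101), np.float64(0.113)] along -0.00039367046920905615 across 0.001466210612204809
 rim z [0.0438 0.0511 0.0458 0.0466]
flower [ 0.6022 -0.2292  0.05  ] sides [np.float64(0.123), np.float64(0.12), np.float64(0.125), np.float64(0.119)] along -0.008147507282179636 across -0.011742397070818594
 rim z [0.0492 0.0522 0.0515 0.0498]
```

Both moulds are flat: rim heights are about 47 mm and 51 mm against 46 and 50 mm expected. Both are centred within 15 mm of their mat centres.

```bash
python3 -c "
from workcell import robot;print(robot.job_done())"
```

```text
the job is handed in; nothing more can be done
None
```

I tipped both moulds over with the shut fingers, pushing slowly near the top of the hollow side, and handed the job in at about 13.4 s. Each mould fell onto its back by itself; nothing was gripped or lifted. The hand-in gives no verdict.

| Last check from above | Leaf mould | Flower mould |
|---|---|---|
| Centre off mat centre, along / across | 0.4 mm / 1.5 mm | 8 mm / 12 mm |
| Average rim height (expected) | 47 mm (46 mm) | 51 mm (50 mm) |

- **Flatness:** rim depth readings spread 44 to 51 mm on the leaf and 49 to 52 mm on the flower. I put that down to camera noise, because both look flat with the hollow up.
- **Bystanders:** the tub, jar, bowl and green look-alike appear in the same place in the first and last pictures. I compared those by eye and did not measure them again.
- **Forces:** the wrist force readings after each move never rose above the sensor noise, about 1.5 N. The arm ended clear of everything.
- **Disagreement:** the flower mould's facing measured 128.5° and its mat's 124.2°, so I set the push direction between the two, at about 127°.

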